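# Clear the pump control box and refit its push-and-hold knob

### The arm

A 6-joint arm with a two-finger parallel gripper is mounted at the origin on the work surface. World frame = base frame: x ahead of the robot, y to its left, z up, the work surface at z = 0. Lengths are in m, angles in degrees, forces in N, time in s.
With the tool pointing down it reaches from about 0.3 to 0.775 m from the base axis. Payload 14.6 kg.
Tool frame: the origin (TCP) lies on the centre line of the jaws, within the pads' length; the fingertips stand 8 mm ahead of it and the grasp point (between the pads) lies 11 mm behind it (ctrl.nose_length is the x of the fingertips in the tool frame, in m); x points along the fingers, y is the direction in which the jaws open and shut, and the axes are right-handed (so a half turn about x gives the same grasp; the last joint's range is limited). The gripper opens to 94 mm and grips with 3 to 60 N. Pads are 16 mm wide; open, the fingers measure 119 mm over their backs; the gripper's body (75 mm by 177 mm) begins 78 mm behind the grasp point.
Start: joints at [62.59, 17.183, 87.147, -0, 75.671, -3.816], TCP at [0.22, 0.504, 0.213] pointing down, gripper open.
Joint ranges: [-173.82, 173.82], [-45.26, 126.66], [13.44, 144.39], [-59.66, 239.66], [0, 175.72], [-146.38, 146.38]. Speed limits (degrees/s): [127.2, 127.2, 147.25, 180, 180, 180].

### API

Orientations are given as a 3x3 rotation matrix whose columns are the frame's x, y, z axes.
In Python, from bench import readout, camera, camera_model, ctrl, models gives the robot as it stands.
- The arm moves only by the shell command python3 -m handwheel 'ROWS' [FORCE]. ROWS is text: rows parted by semicolons, each of 7 numbers parted by spaces: the shift along the tool's x, y, z in mm, then the turn, a rotation vector about the tool's x, y, z in rad, then the opening, from -1 (shut) to 1 (fully open), so that 0 is half open. A call has exactly 10 rows; each row is the pose to reach, as a shift and turn from the pose commanded when the call began, along the tool's axes at that moment; what a row does not reach only later rows make up. A row lasts 1/10 s, in which the tool goes at most 50 mm and 8.59 degrees, less where a joint would pass 70% of its speed; a pose out of reach is approached as far as the arm can. A call with a gripper value outside its range is refused whole. The fingers move at their own pace and stop on an object; FORCE is the grip in N (left out, the last holds). Time passes only in rows, so rows that repeat a pose let the fingers close, or fill a call up. It gives the time, the measured TCP pose, the force and the opening at its end, in the units of the state.
- readout.get_state(): the state, without advancing time (a new reading comes with each control period).
- camera(name): name is "side" or "top" or "wrist"; returns (picture, depth): 480x640x3 uint8, red, green, blue; 480x640 float32, m along the optical axis (not along the pixel's ray), 0 where there is no reading.
- camera_model(name): a dict with "K" (3x3 intrinsics, pixels), "view" (4x4, takes a point from world to camera coordinates). Camera axes: x right, y down, z forward; pixel columns grow to the right and rows downward; lengths in m; the calibration is good to about 2 mm. A picture is of the moment at which its call begins: read the wrist's pose just before it. camera_model takes no time and is no camera call; for the wrist camera it gives the pose at the moment of the call.
- ctrl.job_done(): hands the job in, once; it reports no verdict.
Trained networks look in the newest picture that a camera, given by its name, has taken for a name from the list of things; names that differ only in an ending like _2 or _b are one class to them, and where a whole thing is asked for, a point or a joint stands for the part that bears it (a point fixed in the world has none). Each returns a list of dicts, best first, with "score" (0 to 1); they miss things now and then, are a little off and sometimes report something else, mostly with a low value. They report only what shows in the picture. A call takes as long as a camera call. They do not tell look-alikes from the thing itself.
- models.find_in(query, camera): "extent" ([centre column, centre row, width, height] in pixels, round what is visible of it).
The state is a dict: "time": time; "qpos": joint angles; "qd": joint speeds; "tau": joint torques, N m; "position": TCP position; "tool_rot": TCP orientation; "wrist_force": force on the tool from outside, world axes, zero at the start; "ft_torque": the same for the moment, N m; "gripper_width": finger opening in m.
Only numpy, scipy, OpenCV 4.12 (cv2) and the standard library are available. Lean on these libraries where they do the work, as an engineer would, in place of code of your own. Each camera call takes 0.05 s, during which the arm holds its last target.

### The job

With the wooden scraper block held in the gripper, never with the gripper itself, push the three loose offcuts off the top of the grey control box onto the bench, then set the scraper back down on the bench, clear of the box. Next take the black knob, turn it so that its white pointer matches the flat of the brass D-shaft on the box, push it fully home on the shaft and press it down against the shaft's spring to the bottom of its travel, and finish while still holding the knob pressed down. Leave the glue bottle, the wax tin and the stain jar undisturbed.

Things in the scene. Friction and masses are not known exactly. Their poses are not given: they have to be found in the camera images.
- control_box: Grey control box fixed to the bench, 150 (x) by 250 (y) by 40 mm high, flat bare top. Origin: centre of its underside. The shaft rises about 85 mm from the centre towards the -y end; the offcuts lie on the half towards +y, so the open end to push them off is the +y end, 125 mm from the centre.
- box_top (a point): Centre of the control box's top surface (40 mm above the bench), axes as the box.
- shaft_tip (a point): Centre of the top face of the vertical brass D-shaft, 25 mm above the box's top when not pressed (moves with it). 14 mm diameter, one flat 3 mm from the axis over its whole length, facing this point's +x; a white tick on the black 42 mm washer (1.5 mm thick) under it points the same way. The top 3 mm taper in by 1.5 mm. It does not turn; it slides down on a spring.
- shaft (a joint): How far the shaft is pressed down, m: 0 free, 0.005 at its stop. The spring needs about 3 N to start moving and about 10.5 N at the stop.
- knob_center (a point): Black knob, loose, on its skirt; point on its axis 24.5 mm above its underside (half-way up), z up. Skirt 44 mm diameter, 20 mm high; on it an upright grip bar 42 mm long (x), 14 mm thick (y), from 20 to 49 mm above the underside. White pointer on the bar's top and end marks +x, the side of the hole's flat. Fully home, this point is 7.5 mm above the shaft's tip. About 50 g.
- knob: The same knob; origin at the centre of its underside, axes as knob_center. D-shaped blind hole in the underside, 17 mm deep to its roof, which rests on the shaft's top when home: round part 16 mm diameter, flat 4.2 mm from the axis on the +x side, 2.5 mm chamfer at the mouth. At the start the pointer is less than 1.5 rad from the shaft flat's direction.
- scraper_center (a point): Scraper block: pale wood with a red wiping sole, 130 mm long (x) by 24 mm thick (y) by 50 mm high (z), loose, standing upright on its sole; this point is its centre, 25 mm above its underside. About 120 g.
- scraper: The same scraper; origin at the centre of its sole, axes as scraper_center.
- offcut1_center (a point): Loose dark hardwood offcut, 24 by 16 by 10 mm high, about 12 g, at the start on top of the box nearest the box's -x side (about 36 mm from its middle line); this point is its centre, 5 mm above its underside.
- offcut1: The same offcut 1; origin at the centre of its underside.
- offcut2_center (a point): Loose pale hardwood offcut, 24 by 16 by 10 mm high, about 12 g, at the start on top of the box on the box's middle line; this point is its centre, 5 mm above its underside.
- offcut2: The same offcut 2; origin at the centre of its underside.
- offcut3_center (a point): Loose dark hardwood offcut, 24 by 16 by 10 mm high, about 12 g, at the start on top of the box nearest the box's +x side (about 36 mm from its middle line); this point is its centre, 5 mm above its underside.
- offcut3: The same offcut 3; origin at the centre of its underside.
- glue_bottle_center (a point): White glue bottle with orange cap, 52 mm in diameter, 120 mm high, standing loose on the bench, a bystander; this point is its centre, half-way up.
- wax_tin_center (a point): Low brass-coloured wax tin, 72 mm in diameter, 35 mm high, standing loose on the bench, a bystander; this point is its centre, half-way up.
- stain_jar_center (a point): Amber jar with dark lid, 56 mm in diameter, 70 mm high, standing loose on the bench, a bystander; this point is its centre, half-way up.
Not all that is in view belongs to the job. Of the things shaped like the scraper, the wooden one is meant.

How it is judged:
By the outcome, as a careful person would: the job done as asked, in the order asked, and still so for the second after the job is handed in, while the arm keeps its last pose, push and grip.
It also fails if it takes over 61 s, if anything falls off the work surface, if the arm or the gripper's body presses on something with over 40 N, if the wrist force passes 120 N, or if a joint passes its speed limit or range.

## Working session

There is one attempt and no reset: what is moved stays moved. The work goes in short steps, Python scripts to look and compute and a shell command to move; the robot and the scene stay as the last step left them, time stands still between calls to the robot, and variables do not carry over. Pictures are saved under pics/ and viewed, and the job is handed in when it is done.

```bash
ls; mkdir -p pics
cat > h.py <<'E'
import numpy as np, cv2
from bench import readout, camera, camera_model, ctrl, models
def proj(name,P,m=None):
    m=m or camera_model(name); K=np.array(m["K"]);V=np.array(m["view"])
    p=V[:3,:3]@np.array(P,float)+V[:3,3]; q=K@p; return q[:2]/q[2]
def cloud(name,d,m=None):
    m=m or camera_model(name); K=np.array(m["K"]);V=np.array(m["view"])
    v,u=np.mgrid[0:d.shape[0],0:d.shape[1]]
    X=(u-K[0,2])/K[0,0]*d; Y=(v-K[1,2])/K[1,1]*d
    P=np.stack([X,Y,d],-1)-V[:3,3]
    return P@V[:3,:3]
def save(n,rgb): cv2.imwrite('pics/'+n,rgb[...,::-1])
E
python3 - <<'E'
from h import *
s=readout.get_state(); print(s)
for n in("top","side"):
    m=camera_model(n); r,d=camera(n); save(n+'0.png',r); np.savez('/tmp/%s0.npz'%n,r=r,d=d,K=m["K"],V=m["view"])
    print(n,m["K"],np.round(m["view"],3).tolist())
    for q in ["control_box","shaft_tip","knob","scraper","offcut1","offcut2","offcut3","glue_bottle_center","wax_tin_center","stain_jar_center"] if n=="top" else []:
        print(q,[(np.round(o["extent"]).tolist(),round(o["score"],2)) for o in models.find_in(q,n)][:4])
print(readout.get_state()["time"],ctrl.nose_length)
E
```

```text
pics
{'time': 0.0, 'qpos': array([ 6.25904420e+01,  1.72140685e+01,  8.71788141e+01,  1.48423789e-03,
        7.56704088e+01, -3.81486545e+00]), 'qd': array([ 0.03753723,  0.04298638, -0.07662157,  0.01442183, -0.02244875,
       -0.02297562]), 'tau': array([-1.25514340e-03, -5.31795502e+01, -3.52747858e+01,  7.07269949e-02,
        2.42416654e-02, -9.89131900e-05]), 'position': array([0.22002077, 0.50380926, 0.21291223]), 'tool_rot': array([[-5.30801756e-04,  4.00269741e-01,  9.16397213e-01],
       [-9.69080860e-04,  9.16396706e-01, -4.00270081e-01],
       [-9.99999390e-01, -1.10052706e-03, -9.85312353e-05]]), 'wrist_force': array([-0.26283966,  0.05015732, -0.60834993]), 'ft_torque': array([0.03644354, 0.01105217, 0.05784695]), 'gripper_width': 0.09461943357750471}
top [[499.70280472   0.         318.63363926]
 [  0.         499.70280472 249.22412709]
 [  0.           0.           1.        ]] [[-0.012, -1.0, 0.026, -0.127], [-0.982, 0.007, -0.186, 0.591], [0.186, -0.028, -0.982, 0.885], [0.0, 0.0, 0.0, 1.0]]
control_box [([184.0, 287.0, 140.0, 96.0], 0.98), ([491.0, 296.0, 40.0,
[... 361 characters left out ...]
0], 0.46), ([226.0, 273.0, 14.0, 7.0], 0.18)]
offcut2 [([160.0, 270.0, 10.0, 13.0], 0.59), ([352.0, 326.0, 23.0, 25.0], 0.46), ([226.0, 273.0, 14.0, 7.0], 0.18)]
offcut3 [([160.0, 270.0, 10.0, 13.0], 0.59), ([352.0, 326.0, 23.0, 25.0], 0.46), ([226.0, 273.0, 14.0, 7.0], 0.18)]
glue_bottle_center [([303.0, 174.0, 30.0, 40.0], 0.66)]
wax_tin_center [([491.0, 294.0, 40.0, 35.0], 0.58)]
stain_jar_center [([224.0, 176.0, 30.0, 40.0], 0.81)]
side [[494.98197778   0.         318.49368624]
 [  0.         494.98197778 244.92739528]
 [  0.           0.           1.        ]] [[-0.999, -0.034, 0.006, 0.589], [-0.021, 0.468, -0.884, 0.148], [0.028, -0.883, -0.468, 0.747], [0.0, 0.0, 0.0, 1.0]]
0.6 0.008
```

View pics/top0.png

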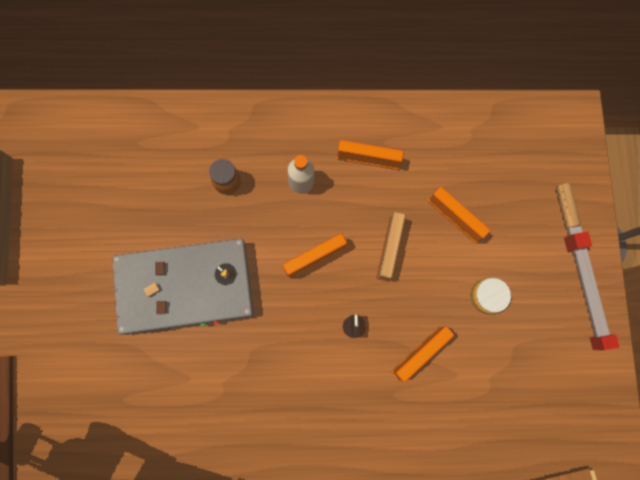

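View pics/side0.png

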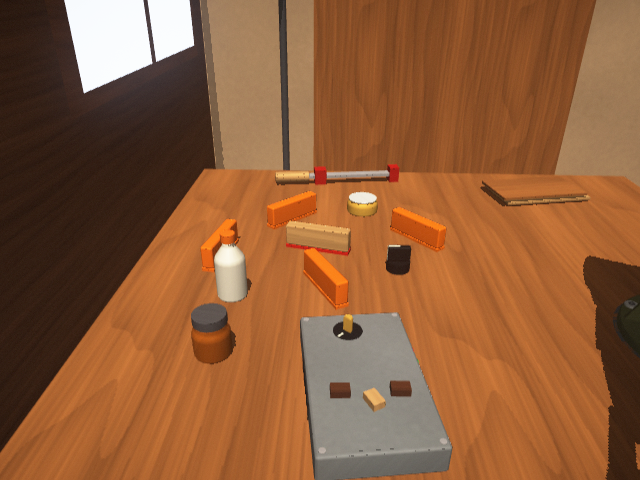

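The wooden scraper is pale and sits at top (393,246), side (318,238). Four orange blocks have the same shape: top (371,154), (461,215), (316,255) and (425,354). The knob is at top (354,326). The shaft is at (225,273), with the offcuts at (160,268), (152,290) and (161,308).

```bash
cat > a.py <<'E'
from h import *
z=np.load('/tmp/top0.npz'); r,d=z['r'],z['d']; m=dict(K=z['K'],view=z['V'])
P=cloud('top',d,m)
def reg(n,u0,u1,v0,v1,z0,z1):
    p=P[v0:v1,u0:u1].reshape(-1,3); p=p[(p[:,2]>z0)&(p[:,2]<z1)]
    (c,wh,a)=cv2.minAreaRect((p[:,:2]*1000).astype(np.float32))
    print(n,len(p),'mean',p.mean(0).round(4),'rect',np.round(c,1),np.round(wh,1),round(a,1),'z',np.percentile(p[:,2],[5,50,95]).round(4))
reg('scraper',370,412,205,286,.042,.06)
reg('boxtop',100,262,230,340,.03,.045)
reg('tip',205,245,255,295,.055,.08)
reg('knobtop',330,375,305,345,.043,.06)
reg('knob',330,375,305,345,.012,.06)
for n,b in dict(o1=(150,170,260,277),o2=(142,162,282,298),o3=(152,170,300,316)).items(): reg(n,*b,.045,.06)
reg('tin',465,520,270,325,.02,.05);reg('glue',280,325,150,200,.08,.15);reg('jar',200,245,155,200,.05,.1)
reg('orange',280,350,230,280,.04,.06);reg('orange4',390,460,320,385,.04,.06)
reg('bench',250,350,350,420,-.05,.05)
big=cv2.resize(r[200:345,100:420],None,fx=2.5,fy=2.5,interpolation=cv2.INTER_CUBIC); save('topz.png',big)
E
python3 a.py
```

```text
scraper 835 mean [ 0.5992 -0.2736  0.0493] rect [ 600.7 -274.5] [ 24.7 130.8] 75.3 z [0.0459 0.0493 0.0523]
boxtop 10098 mean [0.525  0.1252 0.0395] rect [525.7 126.8] [152.6 250.4] 7.6 z [0.0366 0.0395 0.0424]
tip 39 mean [0.5451 0.0427 0.0638] rect [545.2  42.8] [ 9.  13.1] 42.3 z [0.0603 0.0642 0.0672]
knobtop 172 mean [ 0.4474 -0.1997  0.0483] rect [ 447.6 -199.8] [13.6 42.4] 88.7 z [0.0447 0.0485 0.0515]
knob 428 mean [ 0.447  -0.1985  0.0321] rect [ 447.6 -199.6] [42.4 42.4] 88.1 z [0.0177 0.0222 0.0505]
o1 119 mean [0.5579 0.1663 0.0495] rect [558.2 163. ] [23.9 23.8] 3.3 z [0.0468 0.0497 0.0519]
o2 126 mean [0.5177 0.1798 0.0495] rect [517.9 179.5] [16.4 24.6] 30.6 z [0.0464 0.0494 0.0522]
o3 126 mean [0.4853 0.1607 0.0493] rect [485.2 160.9] [22.8 16.6] 1.9 z [0.0463 0.0494 0.0522]
tin 1077 mean [ 0.5022 -0.4637  0.0333] rect [ 502.5 -465.9] [70.1 68.5] 34.3 z [0.0238 0.0345 0.0373]
glue 424 mean [ 0.7361 -0.0995  0.0992] rect [737.8 -99.8] [39.1 43.6] 2.2 z [0.0812 0.0928 0.1214]
jar 567 mean [0.7391 0.0502 0.0687] rect [740.8  51. ] [48.5 48.8] 69.3 z [0.0599 0.0694 0.0723]
orange 870 mean [ 0.5822 -0.1247  0.049 ] rect [ 583.5 -125.4] [ 24.7 130.5] 28.0 z [0.0452 0.0492 0.0521]
orange4 949 mean [ 0.3944 -0.3251  0.0492] rect [ 394.6 -326.6] [ 24.5 129.8] 40.9 z [0.0456 0.0493 0.0523]
bench 6976 mean [ 3.395e-01 -9.480e-02 -3.000e-04] rect [339.7 -94.5] [190.9 127.9] 89.3 z [-0.0031 -0.0003  0.0026]
```

```bash
sleep 1
```

```text
(no output)
```

View pics/topz.png

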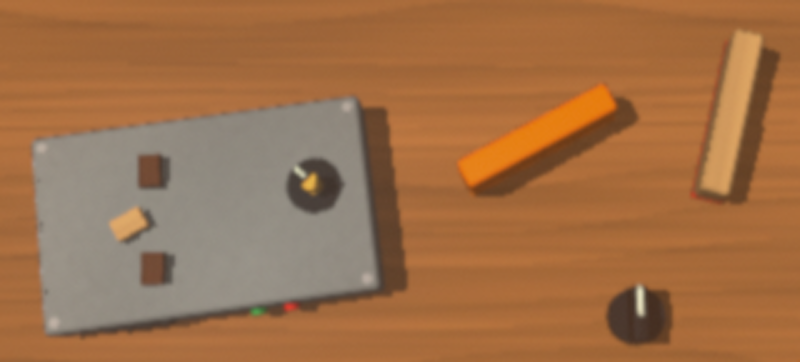

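The crop shows the pale block with a red sole at topz (728,115), so top (393,246) is the scraper and the others are solid orange. Next I'll add a helper that works out the shifts, then move over the scraper.

```bash
cat >> h.py <<'E'
def delta(x,y,z,phi,s=None):
    "remaining shift/turn from measured pose to TCP target, tool down, tool-y at yaw phi deg"
    from scipy.spatial.transform import Rotation as R
    s=s or readout.get_state(); T=np.array(s["tool_rot"]); p=np.array(s["position"])
    f=np.radians(phi); W=np.array([[0,np.cos(f),np.sin(f)],[0,np.sin(f),-np.cos(f)],[-1,0,0]])
    print('t',round(s["time"],2),'pos',p.round(4),'phi',np.degrees(np.arctan2(T[1,1],T[0,1])).round(2),'w',round(s["gripper_width"],4),'F',s["wrist_force"].round(1))
    print('shift mm',(T.T@(np.array([x,y,z])-p)*1000).round(1),'rot',R.from_matrix(T.T@W).as_rotvec().round(4))
E
python3 -m handwheel '0 -28 33 0 0 0 1;0 -56 66 0 0 0 1;0 -84 99 0 0 0 1;0 -112 132 0 0 0 1;0 -140 165 0 0 0 1;0 -168 198 0 0 0 1;0 -196 231 0 0 0 1;0 -224 264 0 0 0 1;0 -252 297 0 0 0 1;0 -280 330 0 0 0 1'
python3 -c "
from h import *
delta(.6007,-.2745,.18,75.3)"
```

```text
time: 1.6
position: [0.411, 0.1136, 0.2138]
tool_rot: [[0.001, 0.4, 0.916], [0.0, 0.916, -0.4], [-1.0, 0.0, 0.001]]
wrist_force: [1.3, 1.0, -0.0]
gripper_width: 0.0936
t 1.6 pos [0.411  0.1136 0.2138] phi 66.41 w 0.0936 F [ 1.3  1.  -0. ]
shift mm [  33.8 -279.8  329.2] rot [-0.1552  0.0007 -0.0004]
```

```bash
python3 -m handwheel '0 -28 33 0 0 0 1;0 -56 66 0 0 0 1;0 -84 99 0 0 0 1;0 -112 132 -0.05 0 0 1;0 -140 165 -0.1 0 0 1;0 -168 198 -0.155 0 0 1;10 -205 241 -0.155 0 0 1;20 -242 285 -0.155 0 0 1;34 -280 329 -0.155 0 0 1;34 -280 329 -0.155 0 0 1'
python3 - <<'E'
from h import *
delta(.6007,-.2745,.03,75.3)
m=camera_model('wrist'); r,d=camera('wrist'); save('w1.png',r)
P=cloud('wrist',d,m); hsv=cv2.cvtColor(r,cv2.COLOR_RGB2HSV)
k=(d>0)&(P[...,2]>.042)&(P[...,2]<.056)&(np.hypot(P[...,0]-.6,P[...,1]+.274)<.08)
p=P[k]; print(len(p),cv2.minAreaRect((p[:,:2]*1000).astype(np.float32)),p.mean(0), np.median(p[:,2]))
print(models.find_in('scraper','wrist')[:3])
E
```

```text
time: 2.6
position: [0.6001, -0.2761, 0.1777]
tool_rot: [[-0.001, 0.256, 0.967], [0.0, 0.967, -0.256], [-1.0, 0.0, -0.001]]
wrist_force: [-0.9, 0.9, 0.5]
gripper_width: 0.0941
t 2.6 pos [ 0.6001 -0.2761  0.1777] phi 75.18 w 0.0941 F [-0.9  0.9  0.5]
shift mm [147.7   1.7   0.4] rot [-0.0022 -0.0014 -0.0001]
4883 ((601.27001953125, -275.0120849609375), (24.000423431396484, 128.9877471923828), 75.41357421875) [ 0.59791643 -0.27412798  0.04908145] 0.049253797088537166
[{'extent': [505.4, 170.2, 170.7, 136.8], 'score': 0.82}, {'extent': [417.9, 434.4, 144.4, 31.5], 'score': 0.82}, {'extent': [193.4, 333.6, 155.6, 93.5], 'score': 0.78}]
```

View pics/w1.png

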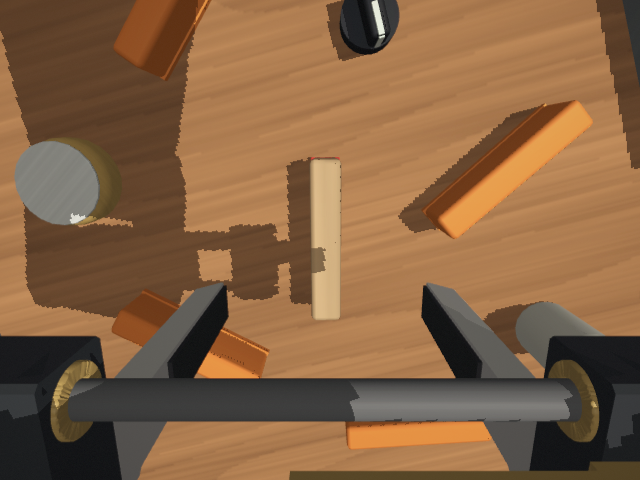

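The wooden block sits between the jaws at wrist (326,240), and the measurement agrees with the top camera. I'll go down and grip it.

```bash
python3 -m handwheel '25 1 0 0 0 0 0.3;50 1 0 0 0 0 0.3;75 1 0 0 0 0 0.3;98 1 0 0 0 0 0.3;118 1 0 0 0 0 0.3;134 1 0 0 0 0 0.3;144 1 0 0 0 0 0.3;148 1 0 0 0 0 0.3;148 1 0 0 0 0 0.3;148 1 0 0 0 0 0.3'
python3 -c "
from h import *
delta(.6012,-.275,.03,75.4)"
```

```text
time: 3.7
position: [0.6006, -0.2721, 0.0324]
tool_rot: [[0.001, 0.254, 0.967], [-0.001, 0.967, -0.254], [-1.0, -0.0, 0.001]]
wrist_force: [0.1, -0.1, 1.4]
gripper_width: 0.0613
t 3.7 pos [ 0.6006 -0.2721  0.0324] phi 75.29 w 0.0613 F [ 0.1 -0.1  1.4]
shift mm [ 2.4 -2.6  1.3] rot [-0.0019  0.0013  0.0003]
```

```bash
python3 -m handwheel '1 -2 0 0 0 0 0.3;1 -2 0 0 0 0 -0.3;1 -2 0 0 0 0 -1;1 -2 0 0 0 0 -1;1 -2 0 0 0 0 -1;1 -2 0 0 0 0 -1;1 -2 0 0 0 0 -1;1 -2 0 0 0 0 -1;1 -2 0 0 0 0 -1;1 -2 0 0 0 0 -1' 40
python3 -c "
from h import *
delta(.6012,-.275,.03,75.4);delta(.6012,-.275,.03,75.4)"
```

```text
time: 4.7
position: [0.5997, -0.2739, 0.0305]
tool_rot: [[0.0, 0.254, 0.967], [-0.0, 0.967, -0.254], [-1.0, -0.0, 0.0]]
wrist_force: [-0.5, -0.3, 0.9]
gripper_width: 0.0235
t 4.7 pos [ 0.5997 -0.2739  0.0305] phi 75.29 w 0.0235 F [-0.5 -0.3  0.9]
shift mm [ 0.5 -0.6  1.8] rot [-0.002   0.0001  0.    ]
t 4.7 pos [ 0.5997 -0.2739  0.0305] phi 75.29 w 0.0235 F [-0.5 -0.3  0.9]
shift mm [ 0.5 -0.6  1.8] rot [-0.002   0.0001  0.    ]
```

```bash
python3 -m handwheel '-25 0 0 0 0 0 -1;-60 0 0 0 0 0 -1;-95 0 0 0 0 0 -1;-120 0 0 0 0 0 -1;-120 35 -15 0 0 0 -1;-120 70 -33 0 0 0 -1;-120 110 -52 0 0 0 -1;-120 150 -71 -0.1 0 0 -1;-120 190 -90 -0.2 0 0 -1;-120 230 -109 -0.3 0 0 -1'
python3 -c "
from h import *
delta(.527,.117,.11,97.6)"
```

```text
time: 5.7
position: [0.5519, -0.0221, 0.1505]
tool_rot: [[-0.0, -0.047, 0.999], [0.0, 0.999, 0.047], [-1.0, 0.0, -0.0]]
wrist_force: [1.2, -0.2, -1.2]
gripper_width: 0.0237
t 5.7 pos [ 0.5519 -0.0221  0.1505] phi 92.7 w 0.0237 F [ 1.2 -0.2 -1.2]
shift mm [ 40.5 140.1 -18.4] rot [-0.0855 -0.     -0.0001]
```

```bash
python3 -m handwheel '0 35 -5 -0.03 0 0 -1;0 70 -9 -0.06 0 0 -1;0 105 -14 -0.085 0 0 -1;0 130 -18 -0.085 0 0 -1;10 140 -18 -0.085 0 0 -1;25 140 -18 -0.085 0 0 -1;35 140 -18 -0.085 0 0 -1;40 140 -18 -0.085 0 0 -1;40 140 -18 -0.085 0 0 -1;40 140 -18 -0.085 0 0 -1'
python3 - <<'E'
from h import *
delta(.527,.117,.072,97.6)
m=camera_model('top'); r,d=camera('top'); save('top1.png',cv2.resize(r[200:345,90:290],None,fx=4,fy=4))
m2=camera_model('side');r2,d2=camera('side'); save('side1.png',r2[150:480,150:560])
for n,dd,mm,rr in (('top',d,m,r),('side',d2,m2,r2)):
    P=cloud(n,dd,mm); q=np.array([.5257,.1268]); a=np.radians(7.6)
    L=(P[...,:2]-q)@np.array([[np.cos(a),-np.sin(a)],[np.sin(a),np.cos(a)]])
    k=(abs(L[...,0])<.07)&(L[...,1]>-.1)&(L[...,1]<.12)
    k2=k&(P[...,2]>.05)&(P[...,2]<.11)
    print(n,'boxz',np.median(P[...,2][k&(L[...,1]>.07)]))
    for lo in (-.1,-.06,-.02,.0,.02,.04,):
        kk=k2&(L[...,1]>lo)&(L[...,1]<lo+.02)
        if kk.sum()>10: print(lo,kk.sum(),P[...,2][kk].min().round(3),np.percentile(P[...,2][kk],[5,50,95]).round(3))
E
```

```text
time: 6.7
position: [0.5289, 0.1149, 0.1107]
tool_rot: [[0.0, -0.127, 0.992], [0.0, 0.992, 0.127], [-1.0, -0.0, 0.0]]
wrist_force: [-0.0, 0.3, -0.3]
gripper_width: 0.0237
t 6.7 pos [0.5289 0.1149 0.1107] phi 97.31 w 0.0237 F [-0.   0.3 -0.3]
shift mm [38.7  2.3 -1.6] rot [-0.0051  0.0004  0.    ]
top boxz 0.03892716510847295
-0.1 41 0.05 [0.052 0.063 0.067]
-0.02 17 0.08 [0.08  0.091 0.106]
side boxz 0.0403616054626189
-0.02 1732 0.079 [0.082 0.094 0.108]
0.0 182 0.082 [0.084 0.099 0.109]
0.02 179 0.05 [0.05  0.051 0.052]
0.04 162 0.05 [0.05  0.051 0.052]
```

View pics/top1.png

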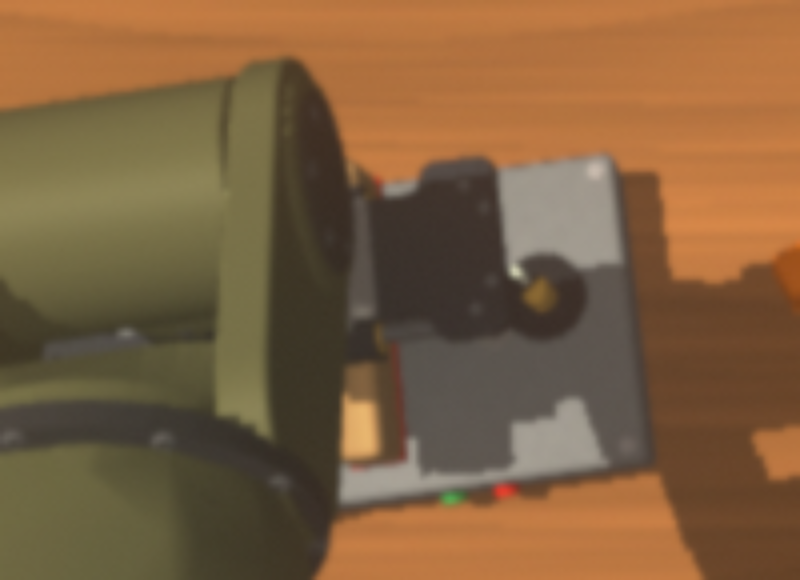

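View pics/side1.png

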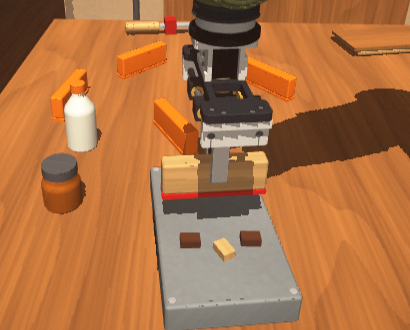

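The side view shows the scraper level across the box. The three offcuts are ahead of it at (190,240), (224,249) and (251,238). I'll lower it, then push slowly along the tool's +y.

```bash
python3 -m handwheel '8 0 -1 0 0 0 -1;18 0 -1 0 0 0 -1;28 0 -1 0 0 0 -1;35 0 -1 0 0 0 -1;38 0 -1 0 0 0 -1;38 0 -1 0 0 0 -1;38 4 -1 0 0 0 -1;38 10 -1 0 0 0 -1;38 18 -1 0 0 0 -1;38 26 -1 0 0 0 -1'
python3 -c "
from h import *
delta(.507,.2665,.072,97.6)"
python3 -m handwheel '0 8 0 0 0 0 -1;0 16 0 0 0 0 -1;0 24 0 0 0 0 -1;0 32 0 0 0 0 -1;0 40 0 0 0 0 -1;0 48 0 0 0 0 -1;0 56 0 0 0 0 -1;0 64 0 0 0 0 -1;0 72 0 0 0 0 -1;0 80 0 0 0 0 -1'
python3 - <<'E'
from h import *
delta(.507,.2665,.072,97.6)
r2,d2=camera('side'); save('side2.png',r2[150:480,150:560])
E
```

```text
time: 7.8
position: [0.5243, 0.1418, 0.0727]
tool_rot: [[0.0, -0.128, 0.992], [0.0, 0.992, 0.128], [-1.0, 0.0, 0.0]]
wrist_force: [-1.2, 0.8, -0.6]
gripper_width: 0.024
t 7.8 pos [0.5243 0.1418 0.0727] phi 97.35 w 0.024 F [-1.2  0.8 -0.6]
shift mm [  0.7 125.9  -1.2] rot [-0.0043  0.0004 -0.0001]
time: 8.8
position: [0.514, 0.221, 0.0724]
tool_rot: [[0.0, -0.128, 0.992], [0.0, 0.992, 0.128], [-1.0, 0.0, 0.0]]
wrist_force: [-0.1, -0.5, -0.5]
gripper_width: 0.0236
t 8.8 pos [0.514  0.221  0.0724] phi 97.34 w 0.0236 F [-0.1 -0.5 -0.5]
shift mm [ 0.4 46.  -1.1] rot [-0.0045  0.     -0.    ]
```

View pics/side2.png

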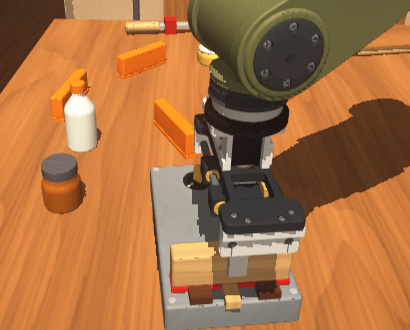

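All three offcuts are ahead of the sole at (200,296), (233,300) and (269,291). I'll finish the push.

```bash
python3 -m handwheel '0 7 0 0 0 0 -1;0 14 0 0 0 0 -1;0 21 0 0 0 0 -1;0 28 0 0 0 0 -1;0 35 0 0 0 0 -1;0 41 0 0 0 0 -1;0 47 0 0 0 0 -1;0 51 0 0 0 0 -1;0 54 0 0 0 0 -1;0 54 0 0 0 0 -1'
python3 - <<'E'
from h import *
delta(.507,.2665,.072,97.6)
r2,d2=camera('side'); save('side3.png',r2[150:480,150:560])
E
```

```text
time: 9.85
position: [0.5071, 0.2742, 0.0724]
tool_rot: [[-0.0, -0.128, 0.992], [-0.0, 0.992, 0.128], [-1.0, -0.0, -0.0]]
wrist_force: [-1.1, 0.2, -0.7]
gripper_width: 0.0239
t 9.85 pos [0.5071 0.2742 0.0724] phi 97.36 w 0.0239 F [-1.1  0.2 -0.7]
shift mm [ 0.4 -7.6 -1.1] rot [-0.0042 -0.      0.    ]
```

View pics/side3.png

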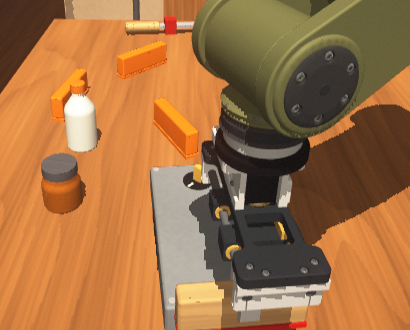

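```bash
python3 -m handwheel '-20 0 0 0 0 0 -1;-45 0 0 0 0 0 -1;-70 0 0 0 0 0 -1;-70 -30 -17 0 0 0 -1;-70 -65 -38 0 0 0 -1;-70 -105 -61 0 0 0 -1;-70 -145 -84 0 0 0 -1;-70 -185 -108 0 0 0 -1;-70 -225 -132 0 0 0 -1;-70 -260 -152 0 0 0 -1'
python3 - <<'E'
from h import *
delta(.37,-.07,.0315,97.4)
r,d=camera('top'); save('top4.png',r);r,d=camera('side'); save('side4.png',r)
for o in ('offcut1',): print([(np.round(x['extent']).tolist(),round(x['score'],2)) for x in models.find_in(o,'top')])
E
```

```text
time: 10.9
position: [0.3884, -0.0051, 0.1426]
tool_rot: [[0.0, -0.127, 0.992], [-0.0, 0.992, 0.127], [-1.0, -0.0, 0.0]]
wrist_force: [0.5, -0.7, -0.4]
gripper_width: 0.0238
t 10.9 pos [ 0.3884 -0.0051  0.1426] phi 97.32 w 0.0238 F [ 0.5 -0.7 -0.4]
shift mm [111.1 -62.  -26.6] rot [-0.0014  0.0005  0.0002]
[([113.0, 296.0, 6.0, 10.0], 0.62), ([108.0, 279.0, 10.0, 14.0], 0.51)]
```

View pics/top4.png

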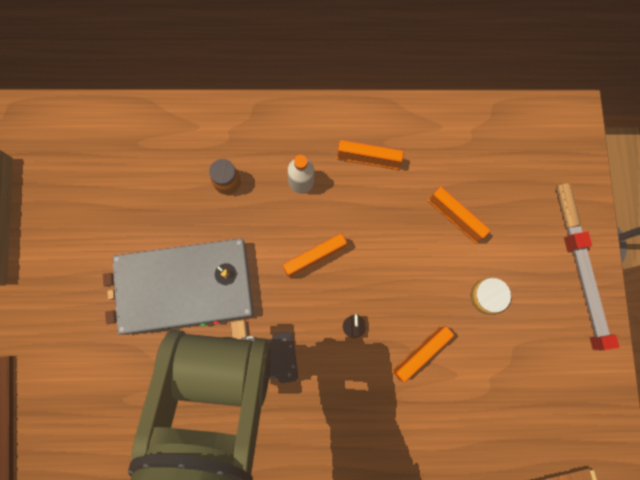

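The box top is clear. The offcuts lie on the bench beside the +y end at (108,279), (110,295) and (110,317). Now I'll set the scraper down.

```bash
python3 -m handwheel '0 -25 -11 0 0 0 -1;0 -45 -20 0 0 0 -1;10 -62 -27 0 0 0 -1;35 -62 -27 0 0 0 -1;60 -62 -27 0 0 0 -1;80 -62 -27 0 0 0 -1;95 -62 -27 0 0 0 -1;103 -62 -27 0 0 0 -1;108 -62 -27 0 0 0 -1;110 -62 -27 0 0 0 -1'
python3 -m handwheel '1 0 0 0 0 0 -1;1.5 0 0 0 0 0 -1;1.5 0 0 0 0 0 -0.7;1.5 0 0 0 0 0 -0.4;1.5 0 0 0 0 0 -0.1;1.5 0 0 0 0 0 0.1;1.5 0 0 0 0 0 0.2;1.5 0 0 0 0 0 0.2;1.5 0 0 0 0 0 0.2;1.5 0 0 0 0 0 0.2'
python3 - <<'E'
from h import *
delta(.4474,-.1998,.17,88.7)
r,d=camera('side'); save('side5.png',r)
E
```

```text
time: 12.05
position: [0.3711, -0.0681, 0.0324]
tool_rot: [[0.0, -0.128, 0.992], [-0.0, 0.992, 0.128], [-1.0, -0.0, 0.0]]
wrist_force: [-0.6, 0.7, -0.7]
gripper_width: 0.0236
time: 13.05
position: [0.3708, -0.0684, 0.031]
tool_rot: [[0.0, -0.128, 0.992], [-0.0, 0.992, 0.128], [-1.0, -0.0, 0.0]]
wrist_force: [-0.5, -0.7, -0.2]
gripper_width: 0.0565
t 13.05 pos [ 0.3708 -0.0684  0.031 ] phi 97.34 w 0.0565 F [-0.5 -0.7 -0.2]
shift mm [-139.  -140.1   59.1] rot [1.509e-01 1.000e-04 0.000e+00]
```

View pics/side5.png

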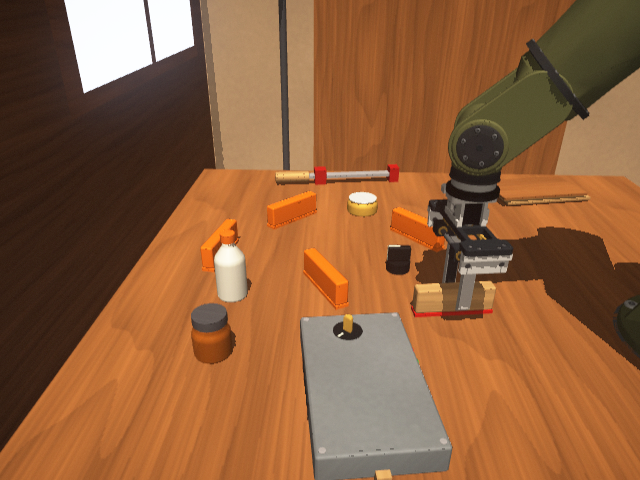

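The scraper stands upright on the bench, clear of the box, at (453,297), and I've released it. Next I'll lift and look at the shaft with the wrist camera.

```bash
python3 -m handwheel '-25 0 0 0 0 0 0.2;-60 0 0 0 0 0 0.2;-100 0 0 0 0 0 0.2;-135 15 30 0 0 0 0.2;-160 32 67 0 0 0 0.2;-160 48 105 0 0 0 0.2;-160 68 140 0 0 0 0.2;-160 85 175 0 0 0 0.2;-160 88 185 0 0 0 0.2;-160 88 185 0 0 0 0.2'
cat > w.py <<'E'
from h import *
import sys
n=sys.argv[1]
s=readout.get_state(); m=camera_model('wrist'); r,d=camera('wrist'); save(n+'.png',r)
np.savez('/tmp/%s.npz'%n,r=r,d=d,K=m['K'],V=m['view'])
print(s['time'],s['position'],s['qpos'].round(1))
E
python3 w.py w2
```

```text
time: 14.1
position: [0.5433, 0.0429, 0.1902]
tool_rot: [[-0.001, -0.129, 0.992], [-0.0, 0.992, 0.129], [-1.0, 0.0, -0.001]]
wrist_force: [-0.3, -0.2, -0.1]
gripper_width: 0.0564
14.1 [0.54326075 0.0429487  0.19018996] [  0.7  17.7  89.6  -0.   72.7 -96.7]
```

View pics/w2.png

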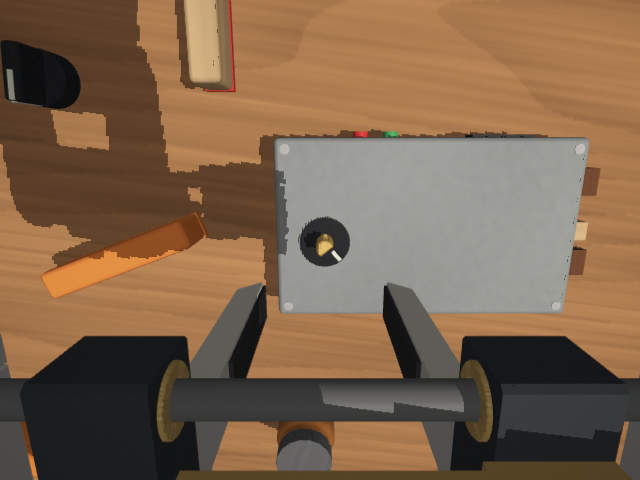

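The shaft is at wrist (325,242) with its washer, and the white tick at (336,256) points down and right. Next I'll measure both.

```bash
cat > sh.py <<'E'
from h import *
z=np.load('/tmp/w2.npz'); r,d=z['r'],z['d']; K,V=z['K'],z['V']
P=cloud('wrist',d,dict(K=K,view=V))
def ray(u,v,h):
    dd=V[:3,:3].T@np.array([(u-K[0,2])/K[0,0],(v-K[1,2])/K[1,1],1]); o=-V[:3,:3].T@V[:3,3]
    return o+dd*(h-o[2])/dd[2]
g=r.max(-1).astype(int)
sub=np.zeros(g.shape,bool); sub[205:280,285:365]=1
hsv=cv2.cvtColor(r,cv2.COLOR_RGB2HSV)
wz=P[...,2]; 
print('boxz',np.median(wz[160:200,450:550]))
# washer: everything not grey box (dark or brass or white)
box=(abs(g-np.median(g[160:200,450:550]))<30)&(hsv[...,1]<40)
k=(sub&~box).astype(np.uint8)
n,l,st,c=cv2.connectedComponentsWithStats(k); i=1+st[1:,4].argmax(); k=(l==i)
cs,_=cv2.findContours(k.astype(np.uint8),cv2.RETR_EXTERNAL,cv2.CHAIN_APPROX_NONE)
cnt=max(cs,key=cv2.contourArea)[:,0].astype(float)
Q=np.array([ray(u,v,.0415)[:2] for u,v in cnt])*1000
A=np.c_[2*Q,np.ones(len(Q))]; 
w=np.ones(len(Q),bool)
for _ in range(5):
    s=np.linalg.lstsq(A[w],(Q[w]**2).sum(1),rcond=None)[0]; R=np.sqrt(s[2]+s[0]**2+s[1]**2); e=np.hypot(*(Q-s[:2]).T)-R; w=abs(e)<1.5
print('washer c',s[:2].round(2),'R',R.round(2),w.sum(),len(w))
c=s[:2]
wh=sub&(hsv[...,1]<40)&(g>170)&(wz<.046)
vv,uu=np.nonzero(wh); T=np.array([ray(u,v,.0415)[:2]*1000 for u,v in zip(uu,vv)])
T=T[np.hypot(*(T-c).T)<21]; t=T.mean(0)-c
print('tick n',len(T),T.mean(0)-c,'ang',np.degrees(np.arctan2(t[1],t[0])))
ev,E=np.linalg.eigh(np.cov(T.T)); print('tick axis',np.degrees(np.arctan2(E[1,1],E[0,1])),ev)
tp=P[sub&(wz>.0615)&(wz<.07)]*1000; print('tip pts',len(tp),tp.mean(0), 'c+',tp[:,:2].mean(0)-c, cv2.minAreaRect(tp[:,:2].astype(np.float32)))
save('w2z.png',cv2.resize(r[200:285,280:370],None,fx=6,fy=6,interpolation=cv2.INTER_NEAREST))
E
python3 sh.py
```

```text
boxz 0.039524800653857585
washer c [547.75  43.62] R 20.93 154 154
tick n 40 [10.54701476 11.392366  ] ang 47.20658504244556
tick axis 45.77430886404016 [0.75135562 7.79754408]
tip pts 177 [546.50890202  42.95588655  63.97751264] c+ [-1.2428319  -0.66268616] ((546.58544921875, 42.503440856933594), (9.719794273376465, 13.009530067443848), 49.20149612426758)
```

```bash
sleep 1
```

```text
(no output)
```

View pics/w2z.png

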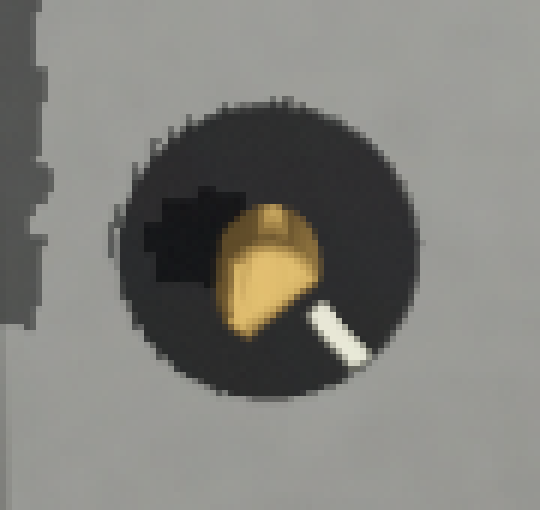

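The shaft axis is at about (547.7, 43.7) mm and its flat direction is about 47°. The tick and the tip rectangle agree. On to the knob.

```bash
python3 -m handwheel '0 -28 -15 0 0 0 0.2;0 -58 -31 0.03 0 0 0.2;0 -88 -48 0.06 0 0 0.2;0 -118 -65 0.09 0 0 0.2;0 -148 -82 0.12 0 0 0.2;0 -178 -99 0.15 0 0 0.2;0 -206 -114 0.15 0 0 0.2;0 -224 -124 0.15 0 0 0.2;0 -228 -126 0.15 0 0 0.2;0 -228 -126 0.15 0 0 0.2'
python3 w.py w3
cat > kn.py <<'E'
from h import *
z=np.load('/tmp/w3.npz'); r,d=z['r'],z['d']; K,V=z['K'],z['V']
P=cloud('wrist',d,dict(K=K,view=V)); wz=P[...,2]; nr=np.hypot(P[...,0]-.4475,P[...,1]+.2)<.035
g=r.max(-1).astype(int); S=r.max(-1).astype(int)-r.min(-1)
t=P[nr&(wz>.045)&(wz<.055)]*1000; print('top',len(t),t.mean(0),cv2.minAreaRect(t[:,:2].astype(np.float32)))
ev,E=np.linalg.eigh(np.cov(t[:,:2].T)); print('axis',np.degrees(np.arctan2(E[1,1],E[0,1])))
w=P[nr&(wz>.045)&(wz<.055)&(g>150)&(S<50)]*1000
print('white',len(w),w.mean(0)); ev,E=np.linalg.eigh(np.cov(w[:,:2].T)); print('waxis',np.degrees(np.arctan2(E[1,1],E[0,1])))
s=P[nr&(wz>.017)&(wz<.023)]*1000; print('skirt',len(s),cv2.minEnclosingCircle(s[:,:2].astype(np.float32)))
E
python3 kn.py; python3 -c "
from h import *
delta(.4475,-.2,.03,88.7)"
```

```text
time: 15.15
position: [0.4464, -0.2, 0.1912]
tool_rot: [[0.0, 0.024, 1.0], [-0.0, 1.0, -0.024], [-1.0, -0.0, 0.0]]
wrist_force: [-0.5, -0.1, -0.1]
gripper_width: 0.0564
15.15 [ 0.44638476 -0.20004883  0.1911818 ] [ -28.4   10.6   98.4    0.    71.  -117.1]
top 846 [ 447.36492883 -200.50216672   48.14871285] ((448.702392578125, -200.4792938232422), (43.046409606933594, 13.949646949768066), 1.1376781463623047)
axis -178.76102590156887
white 137 [ 457.99901054 -200.3212149    48.9596972 ]
waxis -179.04869230641327
skirt 1135 ((448.0928955078125, -200.4020538330078), 21.99289321899414)
t 15.2 pos [ 0.4468 -0.1994  0.1911] phi 88.7 w 0.0563 F [-0.9  0.6 -0.3]
shift mm [161.1  -0.5   0.7] rot [0.0001 0.0002 0.    ]
```

View pics/w3.png

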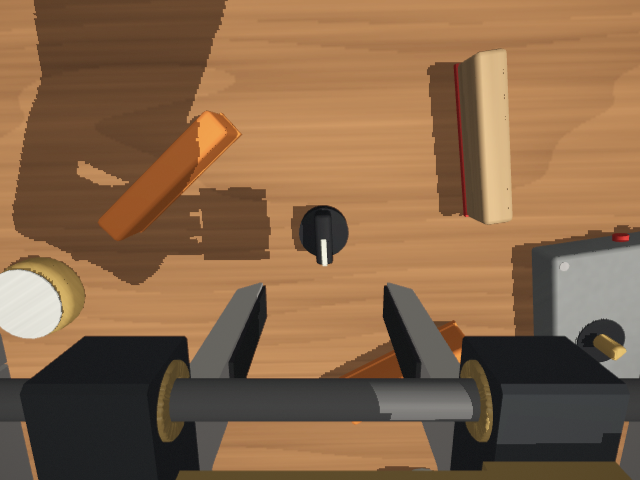

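The knob is at wrist (324,232) with its pointer towards +x. Its centre is (448.2,-200.4) mm and its yaw about +1.2°. I'll go down and grip the bar above the skirt.

```bash
python3 -m handwheel '20 -0.7 1.5 -0.043 0 0 0.2;50 -0.7 1.5 -0.043 0 0 0.2;80 -0.7 1.5 -0.043 0 0 0.2;108 -0.7 1.5 -0.043 0 0 0.2;130 -0.7 1.5 -0.043 0 0 0.2;145 -0.7 1.5 -0.043 0 0 0.2;155 -0.7 1.5 -0.043 0 0 0.2;159.5 -0.7 1.5 -0.043 0 0 0.2;159.5 -0.7 1.5 -0.043 0 0 0.2;159.5 -0.7 1.5 -0.043 0 0 0.2'
python3 -c "
from h import *
delta(.4482,-.2004,.0315,91.2)"
python3 -m handwheel '0 -0.7 0 0 0 0 0;0 -0.7 0 0 0 0 -0.4;0 -0.7 0 0 0 0 -0.7;0 -0.7 0 0 0 0 -1;0 -0.7 0 0 0 0 -1;0 -0.7 0 0 0 0 -1;0 -0.7 0 0 0 0 -1;0 -0.7 0 0 0 0 -1;0 -0.7 0 0 0 0 -1;0 -0.7 0 0 0 0 -1' 35
python3 -c "
from h import *
delta(.4482,-.2004,.0315,91.2);delta(.5477,.0437,.15,137)"
```

```text
time: 16.2
position: [0.4491, -0.2004, 0.0321]
tool_rot: [[0.001, -0.021, 1.0], [-0.0, 1.0, 0.021], [-1.0, -0.001, 0.001]]
wrist_force: [-0.4, -0.4, 0.5]
gripper_width: 0.0562
t 16.2 pos [ 0.4491 -0.2004  0.0321] phi 91.23 w 0.0562 F [-0.4 -0.4  0.5]
shift mm [ 0.6  0.  -0.9] rot [0.0005 0.0009 0.0005]
time: 17.2
position: [0.4487, -0.2011, 0.0314]
tool_rot: [[-0.0, -0.021, 1.0], [0.0, 1.0, 0.021], [-1.0, 0.0, -0.0]]
wrist_force: [-0.7, -0.1, 0.7]
gripper_width: 0.014
t 17.2 pos [ 0.4487 -0.2011  0.0314] phi 91.21 w 0.014 F [-0.7 -0.1  0.7]
shift mm [-0.1  0.7 -0.5] rot [ 0.0003 -0.     -0.    ]
t 17.2 pos [ 0.4487 -0.2011  0.0314] phi 91.21 w 0.014 F [-0.7 -0.1  0.7]
shift mm [-118.6  242.6  104.1] rot [-0.7991 -0.     -0.    ]
```

```bash
python3 -m handwheel '-20 0 0 0 0 0 -1;-50 0 0 0 0 0 -1;-85 0 0 0 0 0 -1;-112 0 0 0 0 0 -1;-118 20 9 -0.1 0 0 -1;-118 50 22 -0.2 0 0 -1;-118 85 37 -0.3 0 0 -1;-118 120 52 -0.4 0 0 -1;-118 155 67 -0.5 0 0 -1;-118 185 79 -0.6 0 0 -1'
python3 -c "
from h import *
delta(.5477,.0437,.15,137)"
```

```text
time: 18.2
position: [0.5242, -0.0127, 0.1494]
tool_rot: [[0.0, -0.586, 0.81], [0.0, 0.81, 0.586], [-1.0, 0.0, 0.0]]
wrist_force: [0.4, -0.7, -0.2]
gripper_width: 0.0137
t 18.2 pos [ 0.5242 -0.0127  0.1494] phi 125.86 w 0.0137 F [ 0.4 -0.7 -0.2]
shift mm [-0.6 31.9 52.1] rot [-1.945e-01  1.000e-04 -0.000e+00]
```

```bash
python3 -m handwheel '0 10 15 -0.06 0 0 -1;0 20 32 -0.12 0 0 -1;0 28 46 -0.18 0 0 -1;0 32 52 -0.195 0 0 -1;0 32 52 -0.195 0 0 -1;12 32 52 -0.195 0 0 -1;24 32 52 -0.195 0 0 -1;32 32 52 -0.195 0 0 -1;36 32 52 -0.195 0 0 -1;36 32 52 -0.195 0 0 -1'
python3 - <<'E'
from h import *
for _ in range(2):
    delta(.548,.044,.08,137)
    r,d=camera('side'); 
save('side6.png',cv2.resize(r[220:400,220:480],None,fx=3,fy=3))
m=camera_model('wrist'); r,d=camera('wrist'); save('w4.png',r)
P=cloud('wrist',d,m);wz=P[...,2]; s=readout.get_state()
g=r.max(-1).astype(int); S=g-r.min(-1)
w=P[(np.hypot(P[...,0]-.548,P[...,1]-.044)<.04)&(wz>.1)&(wz<.16)&(g>150)&(S<50)]
print(len(w), w.mean(0) if len(w) else '')
print('tip px side',proj('side',[.5477,.0437,.065]))
E
```

```text
time: 19.2
position: [0.5471, 0.0416, 0.1127]
tool_rot: [[-0.001, -0.728, 0.685], [-0.0, 0.685, 0.728], [-1.0, 0.001, -0.001]]
wrist_force: [0.3, -0.7, -0.6]
gripper_width: 0.0137
t 19.2 pos [0.5471 0.0416 0.1127] phi 136.74 w 0.0137 F [ 0.3 -0.7 -0.6]
shift mm [32.7  1.   2.4] rot [-0.0046 -0.0009 -0.0008]
t 19.25 pos [0.5474 0.0417 0.1133] phi 136.75 w 0.0142 F [-0.1 -0.6  0.2]
shift mm [33.3  1.1  2.1] rot [-0.0044 -0.0003 -0.0003]
408 [0.55486397 0.04931163 0.13131752]
tip px side [347.75716127 316.31629189]
```

View pics/side6.png

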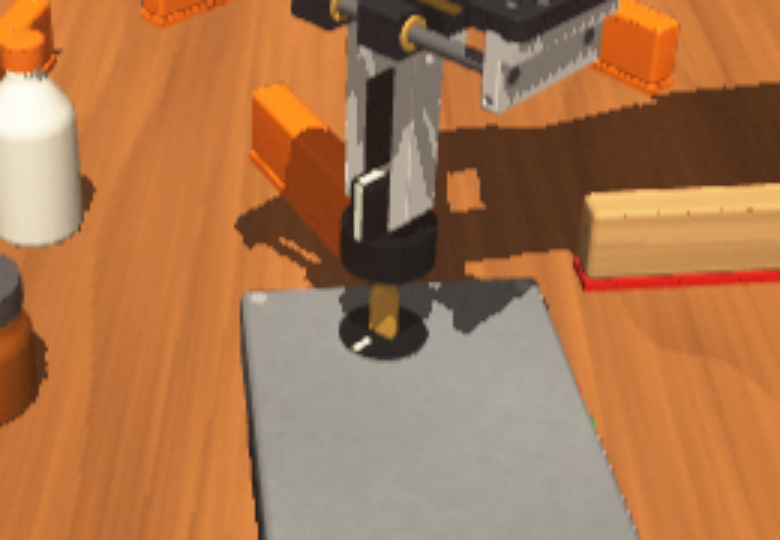

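View pics/w4.png

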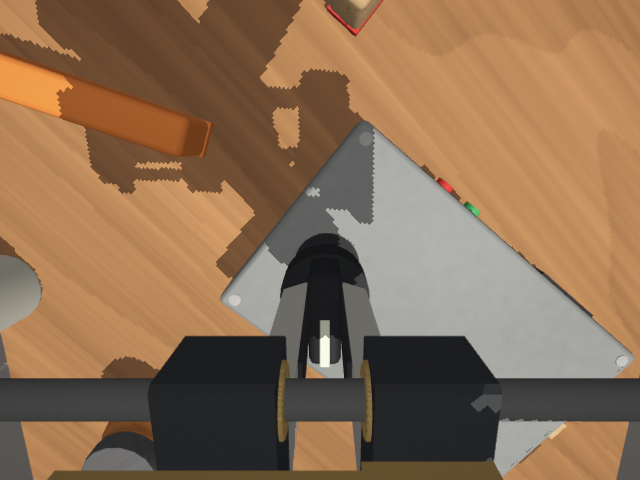

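The side view shows the knob skirt centred about 2 mm off the shaft: skirt at crop column 390, shaft at 384. I'll measure both in the same camera.

```bash
cat > rel.py <<'E'
from h import *
from scipy.optimize import least_squares
import sys
m=camera_model('side')
Z=[];R=[]
for _ in range(2):
    s=readout.get_state(); r,d=camera('side'); Z.append(d); R.append(r)
P=np.concatenate([cloud('side',d,m).reshape(-1,3) for d in Z])*1000; C=np.concatenate([r.reshape(-1,3) for r in R]).astype(int)
g=C.max(1);S=g-C.min(1); nr=np.hypot(P[:,0]-547.7,P[:,1]-43.7)<32
ub=s['position'][2]*1000-31.5
k=nr&(P[:,2]>ub+3)&(P[:,2]<ub+17)&(g<70); sk=P[k]
f=least_squares(lambda c:np.hypot(sk[:,0]-c[0],sk[:,1]-c[1])-22,[548,44],loss='soft_l1')
print('skirt',k.sum(),f.x.round(2),np.abs(f.fun).mean().round(2),'tcp',s['position'].round(4))
k=nr&(P[:,2]>43)&(P[:,2]<66)&(S>45)&(C[:,0]>C[:,2]+40); b=P[k]
print('brass',k.sum(),b.mean(0).round(2),'x',np.percentile(b[:,0],[3,97]).round(1),'y',np.percentile(b[:,1],[3,97]).round(1))
# image columns
r=R[0].astype(int);d=Z[0];Q=cloud('side',d,m)*1000;n2=np.hypot(Q[...,0]-547.7,Q[...,1]-43.7)<32
kk=n2&(Q[...,2]>ub+3)&(Q[...,2]<ub+17)&(r.max(-1)<70); u=np.nonzero(kk)[1]; print('skirt cols',u.min(),u.max())
kb=n2&(Q[...,2]>43)&(Q[...,2]<66)&(r[...,0]>r[...,2]+40); v,u=np.nonzero(kb)
for row in range(v.min(),v.max()+1): print(row,u[v==row].min(),u[v==row].max(),end='; ')
a=np.radians(47)
for t in (0,):
  pts=[proj('side',[.5477,.0437,h],m) for h in (.05,.065)]; print('\nexp axis',pts, 'px/mm', proj('side',[.5487,.0437,.06],m)-proj('side',[.5477,.0437,.06],m))
E
python3 rel.py
```

```text
skirt 541 [546.98  40.18] 0.59 tcp [0.5477 0.0418 0.1139]
brass 286 [547.62  44.99  55.38] x [541.3 554. ] y [40. 49.]
skirt cols 333 365
314 345 348; 315 344 351; 316 344 347; 317 343 352; 318 343 352; 319 343 352; 320 343 352; 321 343 352; 322 343 352; 323 343 352; 324 343 352; 325 343 352; 326 343 352; 327 343 352; 328 344 352; 329 347 352; 330 347 351; 331 350 350; 
exp axis [array([347.4036641 , 324.96636385]), array([347.75716127, 316.31629189])] px/mm [-0.71219854 -0.01791595]
```

```bash
python3 -m handwheel '0 0.6 1.2 0 0 0 -1;0 1.3 2.4 0 0 0 -1;3 1.3 2.4 0 0 0 -1;6 1.3 2.4 0 0 0 -1;9 1.3 2.4 0 0 0 -1;12 1.3 2.4 0 0 0 -1;14 1.3 2.4 0 0 0 -1;14 1.3 2.4 0 0 0 -1;14 1.3 2.4 0 0 0 -1;14 1.3 2.4 0 0 0 -1' 50
python3 rel.py | grep -v exp
```

```text
time: 20.45
position: [0.5482, 0.0444, 0.0996]
tool_rot: [[0.0, -0.729, 0.685], [-0.0, 0.685, 0.729], [-1.0, -0.0, 0.0]]
wrist_force: [0.2, 0.1, -0.2]
gripper_width: 0.0139
skirt 521 [547.56  42.76] 0.61 tcp [0.5482 0.0445 0.0996]
brass 121 [547.14  45.94  48.59] x [541.2 553.8] y [41.  49.9]
skirt cols 333 364
324 343 352; 325 343 352; 326 343 352; 327 344 352; 328 344 352; 329 345 351; 330 347 351; 331 349 349;
```

```bash
python3 -m handwheel '1 0 0 0 0 0 -1;2 0 0 0 0 0 -1;3 0 0 0 0 0 -1;4 0 0 0 0 0 -1;5 0 0 0 0 0 -1;6 0 0 0 0 0 -1;7 0 0 0 0 0 -1;8 0 0 0 0 0 -1;9 0 0 0 0 0 -1;10 0 0 0 0 0 -1'
python3 -c "
from h import *
for i in range(2): delta(.548,.044,.0795,137); camera('side')"
```

```text
time: 21.55
position: [0.5482, 0.0445, 0.0894]
tool_rot: [[0.0, -0.729, 0.685], [0.0, 0.685, 0.729], [-1.0, -0.0, 0.0]]
wrist_force: [-0.6, 0.4, -0.1]
gripper_width: 0.0138
t 21.55 pos [0.5482 0.0445 0.0894] phi 136.77 w 0.0138 F [-0.6  0.4 -0.1]
shift mm [ 9.9 -0.2 -0.5] rot [-0.0041  0.0001  0.    ]
t 21.6 pos [0.5481 0.0445 0.0892] phi 136.77 w 0.0133 F [-0.2 -0.9 -0.8]
shift mm [ 9.7 -0.3 -0.4] rot [-0.0041 -0.0002 -0.0002]
```

No contact force, and the underside should already be about 7 mm below the shaft tip. I'll keep going down to home.

```bash
python3 -m handwheel '1 0 0 0 0 0 -1;2 0 0 0 0 0 -1;3 0 0 0 0 0 -1;4 0 0 0 0 0 -1;5 0 0 0 0 0 -1;6 0 0 0 0 0 -1;7 0 0 0 0 0 -1;8 0 0 0 0 0 -1;9 0 0 0 0 0 -1;9 0 0 0 0 0 -1'
python3 - <<'E'
from h import *
for i in range(2): delta(.548,.044,.0795,137); r,d=camera('side')
save('side7.png',cv2.resize(r[220:400,220:480],None,fx=3,fy=3))
E
```

```text
time: 22.65
position: [0.5481, 0.0445, 0.0803]
tool_rot: [[-0.0, -0.729, 0.685], [0.0, 0.685, 0.729], [-1.0, 0.0, -0.0]]
wrist_force: [0.2, -0.5, 0.1]
gripper_width: 0.0135
t 22.65 pos [0.5481 0.0445 0.0803] phi 136.77 w 0.0135 F [ 0.2 -0.5  0.1]
shift mm [ 0.8 -0.3 -0.4] rot [-0.0041 -0.0001 -0.0002]
t 22.7 pos [0.5481 0.0445 0.0804] phi 136.76 w 0.0134 F [ 1.1  0.6 -0.9]
shift mm [ 0.9 -0.2 -0.4] rot [-0.0041 -0.0001 -0.0001]
```

View pics/side7.png

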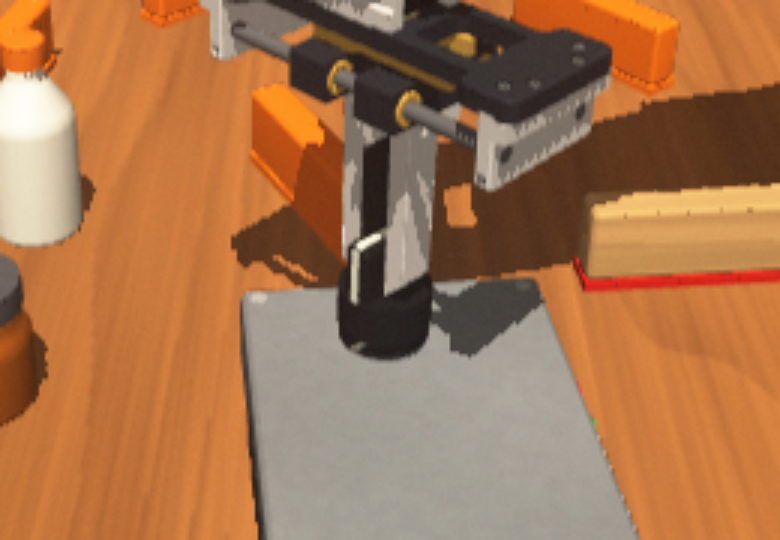

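The knob is on the shaft with its pointer over the tick. I'll press in steps and watch the force.

```bash
python3 -m handwheel '0.5 0 0 0 0 0 -1;1 0 0 0 0 0 -1;1.5 0 0 0 0 0 -1;2 0 0 0 0 0 -1;2.5 0 0 0 0 0 -1;3 0 0 0 0 0 -1;3 0 0 0 0 0 -1;3 0 0 0 0 0 -1;3 0 0 0 0 0 -1;3 0 0 0 0 0 -1' 60
python3 -m handwheel '0.5 0 0 0 0 0 -1;1 0 0 0 0 0 -1;1.5 0 0 0 0 0 -1;2 0 0 0 0 0 -1;2.5 0 0 0 0 0 -1;2.5 0 0 0 0 0 -1;2.5 0 0 0 0 0 -1;2.5 0 0 0 0 0 -1;2.5 0 0 0 0 0 -1;2.5 0 0 0 0 0 -1'
python3 -c "
from h import *
for i in range(3): delta(.548,.044,.0745,137); camera('side')"
```

```text
time: 23.75
position: [0.5482, 0.0445, 0.0775]
tool_rot: [[0.0, -0.729, 0.685], [0.0, 0.685, 0.729], [-1.0, -0.0, 0.0]]
wrist_force: [-0.5, 0.6, 6.1]
gripper_width: 0.0134
time: 24.75
position: [0.5483, 0.0445, 0.0753]
tool_rot: [[0.0, -0.729, 0.685], [-0.0, 0.685, 0.729], [-1.0, -0.0, 0.0]]
wrist_force: [-2.3, 0.0, 8.1]
gripper_width: 0.0134
t 24.75 pos [0.5483 0.0445 0.0753] phi 136.77 w 0.0134 F [-2.3  0.   8.1]
shift mm [ 0.8 -0.1 -0.5] rot [-0.0041  0.0003  0.0003]
t 24.8 pos [0.5483 0.0445 0.0753] phi 136.76 w 0.0139 F [-2.9  0.1  7.4]
shift mm [ 0.8 -0.1 -0.5] rot [-0.0041  0.0003  0.0003]
t 24.85 pos [0.5483 0.0445 0.0753] phi 136.77 w 0.0135 F [-1.4  0.2  8.6]
shift mm [ 0.8 -0.1 -0.5] rot [-0.0041  0.0002  0.0004]
```

```bash
python3 -m handwheel '0.3 0 0 0 0 0 -1;0.6 0 0 0 0 0 -1;0.9 0 0 0 0 0 -1;1.2 0 0 0 0 0 -1;1.5 0 0 0 0 0 -1;1.5 0 0 0 0 0 -1;1.5 0 0 0 0 0 -1;1.5 0 0 0 0 0 -1;1.5 0 0 0 0 0 -1;1.5 0 0 0 0 0 -1'
python3 -m handwheel '0.2 0 0 0 0 0 -1;0.4 0 0 0 0 0 -1;0.6 0 0 0 0 0 -1;0.8 0 0 0 0 0 -1;0.8 0 0 0 0 0 -1;0.8 0 0 0 0 0 -1;0.8 0 0 0 0 0 -1;0.8 0 0 0 0 0 -1;0.8 0 0 0 0 0 -1;0.8 0 0 0 0 0 -1'
python3 -c "
from h import *
for i in range(3): delta(.548,.044,.0745,137); camera('side')"
```

```text
time: 25.9
position: [0.5483, 0.0445, 0.0743]
tool_rot: [[0.001, -0.729, 0.685], [0.0, 0.685, 0.729], [-1.0, -0.0, 0.0]]
wrist_force: [-4.0, -0.5, 13.7]
gripper_width: 0.0136
time: 26.9
position: [0.5484, 0.0445, 0.0741]
tool_rot: [[0.001, -0.729, 0.685], [-0.0, 0.685, 0.729], [-1.0, -0.001, 0.001]]
wrist_force: [-8.2, -0.6, 21.9]
gripper_width: 0.0137
t 26.9 pos [0.5484 0.0445 0.0741] phi 136.77 w 0.0137 F [-8.2 -0.6 21.9]
shift mm [-0.4 -0.  -0.7] rot [-0.0041  0.0007  0.0008]
t 26.95 pos [0.5485 0.0445 0.0741] phi 136.77 w 0.0136 F [-7.8 -0.  20.9]
shift mm [-0.4  0.  -0.7] rot [-0.004   0.0008  0.0008]
t 27.0 pos [0.5484 0.0445 0.0741] phi 136.77 w 0.0138 F [-8.  -0.6 21.7]
shift mm [-0.4 -0.  -0.7] rot [-0.004   0.0008  0.0009]
```

The force jumped from about 8 to 22 N with almost no further travel, and z fell by about the 5 mm expected. That fits the stop. I'll check everything before handing in.

Run:
```python
from h import *
m=camera_model('side'); r,d=camera('side'); save('side8.png',r)
P=cloud('side',d,m)*1000; nr=np.hypot(P[...,0]-547.7,P[...,1]-43.7)<30
dk=(r.max(-1)<75)
g=r.max(-1).astype(int);S=g-r.min(-1)
w=nr&(g>140)&(S<50)&(P[...,2]>60)&(P[...,2]<100)
print('pointer pts z',np.percentile(P[...,2][w],[2,50,98]).round(1))
k=nr&dk&(P[...,1]>60)&(P[...,2]>35)&(P[...,2]<110); h=P[...,2][k]; print('skirt z',np.percentile(h,[2,50,95]).round(1),k.sum())
mw=camera_model('wrist'); r2,d2=camera('wrist'); save('w5.png',r2)
mt=camera_model('top'); r3,d3=camera('top'); save('top5.png',r3); P=cloud('top',d3,mt)
z0=np.load('/tmp/top0.npz')['d']; P0=cloud('top',z0,mt)
for n,b,lo,hi in (('tin',(465,520,270,325),.02,.05),('glue',(280,325,150,200),.08,.15),('jar',(200,245,155,200),.05,.1)):
    for Q in (P0,P):
        p=Q[b[2]:b[3],b[0]:b[1]].reshape(-1,3); p=p[(p[:,2]>lo)&(p[:,2]<hi)]; print(n,len(p),p.mean(0).round(4))
p=P[265:330,95:114].reshape(-1,3); p=p[(p[:,2]>.004)&(p[:,2]<.03)&(p[:,1]>.24)]; print('offcut pts',len(p),np.percentile(p[:,2],[5,50,95]).round(3))
```

```text
pointer pts z [67.5 88.1 99.3]
skirt z [40.8 56.9 85.3] 329
tin 1077 [ 0.5022 -0.4637  0.0333]
tin 1078 [ 0.5021 -0.4636  0.0333]
glue 424 [ 0.7361 -0.0995  0.0992]
glue 424 [ 0.7362 -0.0992  0.0994]
jar 567 [0.7391 0.0502 0.0687]
jar 564 [0.7391 0.0502 0.0686]
offcut pts 292 [0.006 0.01  0.025]
```

View pics/side8.png

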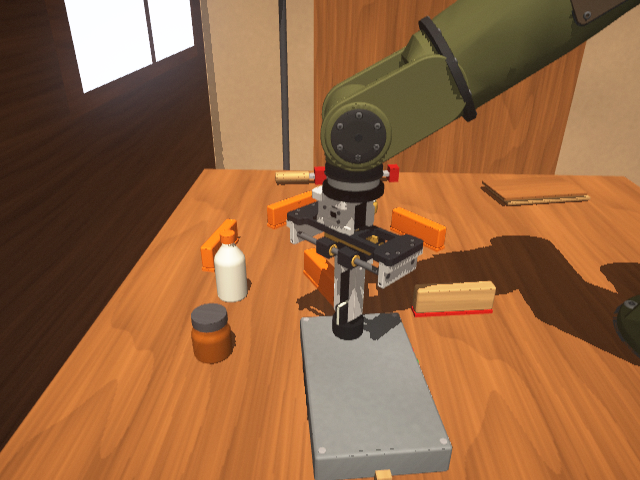

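View pics/w5.png

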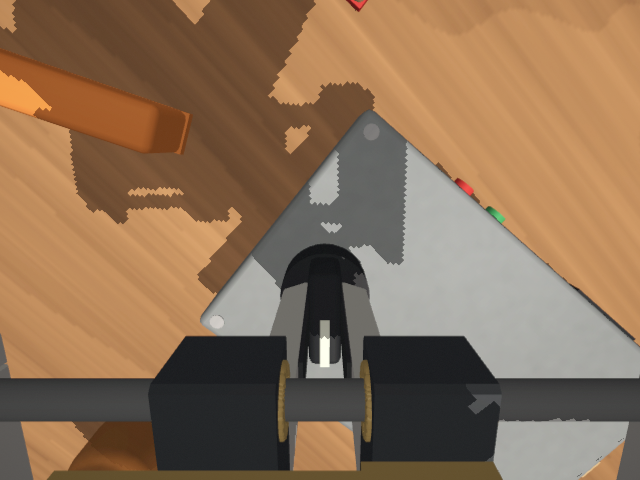

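View pics/top5.png

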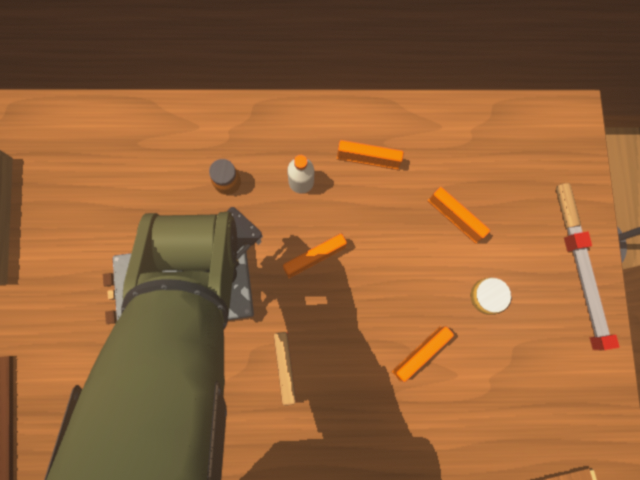

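The knob hasn't shifted in the grip: its pointer is at (324,343) in both wrist views. Bystanders are where they were. The offcuts are on the bench at top (108,280), (110,294) and (110,317), and the scraper stands at (285,368). Handing in.

```bash
python3 -c "
from h import *
delta(.548,.044,.0745,137); print(ctrl.job_done())"
```

```text
t 27.2 pos [0.5484 0.0445 0.0741] phi 136.77 w 0.0134 F [-7.7 -0.4 21. ]
shift mm [-0.4  0.  -0.7] rot [-0.0041  0.0008  0.0008]
the job is handed in; nothing more can be done
None
```

I handed the job in at 27.2 s with the arm still gripping the knob and pressing it down.

**Offcuts and scraper:** I pushed the three offcuts off the +y end of the box with the wooden scraper. I then set the scraper upright on the bench, clear of the box. The last pictures show the offcuts right beside the box end. Some depth points there reach about 25 mm, so one offcut may be standing on end or leaning on the box; I did not look closer.

**Knob:** I turned it to about 46.8° to match the shaft flat, which I measured at about 47° (the separate readings ranged from 46° to 49°). It went onto the shaft with no noticeable resistance. Pressing took it about 5 mm further down, and the force rose from 8 to about 21 N with almost no more movement, so I took it to be at the stop. I could not read the shaft's travel directly.

**Other checks:**
- **Bystanders:** the glue bottle, wax tin and stain jar are where they started, within 0.3 mm.
- **Side force:** about 8 N remains on the wrist sideways while pressing, well under the limits.
- **Alignment:** before insertion the side camera and the arm's own reading differed by about 1–2 mm on where the knob was. I split the difference and the knob went on.

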